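# Find the stamped parts crate and push it to the dispatch line

### The job

One of the two blue crates has a green stamp underneath. Tip the crate on the robot's left (its own left, +y) up on a long edge, to about 60 degrees for half a second, so that its underside can be seen, and let it stand back down; then do the same with the crate on the right. Finally push the stamped crate along the bench until its middle stands on the yellow dispatch line; never lift a crate off the bench or topple it, leave the other crate standing within 5 cm of where it was, and leave everything else alone.

Things in the scene. Friction and masses are not known exactly. Their poses are not given: they have to be found in the camera images.
- crate_1: One of two outwardly identical open blue crates, about 0.8 kg, most of it in the floor, 100 mm deep (its x) x 150 mm wide (its y) x 100 mm high, walls 4 mm, inner floor 12 mm above the underside. One stands on the robot's left (+y), one on its right, either way round, turned 25 to 50 degrees clockwise seen from above. Origin: centre of the underside; z up, x away from the robot and to its right. Only one of the two is stamped underneath.
- crate_2: The other of two outwardly identical open blue crates, about 0.8 kg, most of it in the floor, 100 mm deep (its x) x 150 mm wide (its y) x 100 mm high, walls 4 mm, inner floor 12 mm above the underside. One stands on the robot's left (+y), one on its right, either way round, turned 25 to 50 degrees clockwise seen from above. Origin: centre of the underside; z up, x away from the robot and to its right. Only one of the two is stamped underneath.
- stamp (a point): Centre of the inspection stamp, a bright green disc (60 mm across) in a white ring (78 mm across), in the middle of the underside of one of the crates: it lies within 5 mm of that crate's origin. From the far side of the bench it can be seen only while that crate is tipped towards the robot to about 60 degrees; the other crate's underside is plain blue.
- line: The dispatch line: a flat yellow stripe painted across the bench beyond the crates, 50 mm wide (its x) and 620 mm long (its y, roughly left to right, turned 10 to 19 degrees clockwise). Origin: its middle, on the bench; x points away from the robot.
- glue: White glue bottle, 44 mm across, 120 mm tall, standing to the left of the crates. Origin: centre of its foot. Leave alone.
- driver: Red-handled screwdriver, about 200 mm long, lying to the right of the crates. Leave alone.
- cup: Grey open cup, 72 mm across, 80 mm tall, standing to the right of the crates, by the end of the dispatch line. Origin: centre of its foot. Leave alone.
- crate_1_near_edge (a point): Middle of crate_1's robot-side (-x) long bottom edge, 50 mm from its origin. A rubber strip under it grips the bench (friction about 0.65 to 0.85), so a level push on a long wall within 15 mm of the rim tips the crate about the opposite bottom edge; a push below half height slides it. From less than about 72 degrees it falls back by itself, beyond it topples.
- crate_1_far_edge (a point): Middle of crate_1's far-side (+x) long bottom edge, 50 mm from its origin. A rubber strip under it grips the bench (friction about 0.65 to 0.85), so a level push on a long wall within 15 mm of the rim tips the crate about the opposite bottom edge; a push below half height slides it. From less than about 72 degrees it falls back by itself, beyond it topples.
- crate_2_near_edge (a point): Middle of crate_2's robot-side (-x) long bottom edge, 50 mm from its origin. A rubber strip under it grips the bench (friction about 0.65 to 0.85), so a level push on a long wall within 15 mm of the rim tips the crate about the opposite bottom edge; a push below half height slides it. From less than about 72 degrees it falls back by itself, beyond it topples.
- crate_2_far_edge (a point): Middle of crate_2's far-side (+x) long bottom edge, 50 mm from its origin. A rubber strip under it grips the bench (friction about 0.65 to 0.85), so a level push on a long wall within 15 mm of the rim tips the crate about the opposite bottom edge; a push below half height slides it. From less than about 72 degrees it falls back by itself, beyond it topples.
There are look-alikes about, which are no part of the job. What is shaped like the crate_2 but grey or orange is not meant.

How it is judged:
By the outcome, as a careful person would: the job done as asked, in the order asked, and still so for the second after the job is handed in, with the robot touching nothing.
It also fails if it takes over 72 s, if anything falls off the work surface, if the arm or the gripper's body presses on something with over 40 N, if the wrist force passes 120 N, or if a joint passes its speed limit or range.

### The arm

A 6-joint arm with a two-finger parallel gripper is mounted at the origin on the work surface. World frame = base frame: x ahead of the robot, y to its left, z up, the work surface at z = 0. Lengths are in mm, angles in degrees, forces in N, time in s.
With the tool pointing down it reaches from about 300 to 850 mm from the base axis. Payload 4.2 kg.
Tool frame: the origin (TCP) lies at the very end of the fingers, on their centre line; the grasp point (between the pads) lies 19 mm behind it; z points along the fingers, y is the line along which they close (so a half turn about z gives the same grasp; the last joint's range is limited). The gripper opens to 91 mm and grips with 3 to 60 N. Pads are 32 mm wide; open, the fingers measure 118 mm over their backs; the gripper's body (76 mm by 178 mm) begins 60 mm behind the grasp point.
Start: joints at [-69.041, 18.312, 89.639, -0, 72.044, -1.146], TCP at [216.377, -532.751, 213.976] pointing down, gripper open.
Joint ranges: [-177.97, 177.97], [-48.28, 115.42], [12.27, 149.76], [-77.06, 257.06], [2.81, 150.46], [-146.56, 146.56]. Speed limits (degrees/s): [147.25, 147.25, 180, 180, 180, 180].

### API

Orientations are given as [roll, pitch, yaw] about the fixed x, y, z axes, in that order (R = Rz(yaw) Ry(pitch) Rx(roll)).
In Python, from workcell import * gives the robot as it stands.
- The arm moves only by the tool move_arm, never from a script. Its argument "motion" is a list of rows, each a list of 3 entries, a list of its own where there are three numbers: the finger opening in mm, from 0 to 91.2, then the shift along the world's x, y, z in units of 25 mm (1.0 is 25 mm), then the turn, a rotation vector about the world's x, y, z in units of 4 degrees (1.0 is 4 degrees). In form: [[grip, [x, y, z], [ax, ay, az]], ...]. A call has 1 to 20 rows; each row shifts and turns the commanded pose from where the row before left it; what a row does not reach is not made up. A row lasts 1/12 s, in which the tool goes at most 41.7 mm and 7.16 degrees, less where a joint would pass 70% of its speed; a pose out of reach is approached as far as the arm can. A call with a number of a shift or a turn outside -1 to 1 is refused whole. A call with a gripper value outside its range is refused whole. The fingers move at their own pace and stop on an object; "grip_force" is the grip in N (left out, the last holds). Time passes only in rows, so rows that do not move let the fingers close. It gives the time, the measured TCP pose, the force, the opening and the grip force at its end, in the units of the state.
- state(): the state, without advancing time (a new reading comes with each control period).
- grab_frame(name): name is "side" or "top" or "wrist"; returns the picture (384x512x3 uint8, blue, green, red); there is no depth.
- camera_info(name): a dict with "fx", "fy", "cx", "cy" (pixels), "rvec" (rotation vector, rad) and "tvec" (3), from world to camera coordinates, as OpenCV has them. Camera axes: x right, y down, z forward; pixel columns grow to the right and rows downward; lengths in mm; the calibration is good to about 2 mm. The wrist camera is an equidistant fisheye: a pixel r from the principal point sees the ray r / f radians off the axis. A picture is of the moment at which its call begins: read the wrist's pose just before it. camera_info takes no time and is no camera call; for the wrist camera it gives the pose at the moment of the call.
- job_done(): hands the job in; it is judged then, once.
The state is a dict: "time_s": time; "qpos": joint angles; "qvel": joint speeds; "effort": joint torques, N m; "ee_pos": TCP position; "ee_rot": TCP orientation; "force": force on the tool from outside, world axes, zero at the start; "torque": the same for the moment, N m; "gripper_width": finger opening in mm; "gripper_force": force on a finger pad.
Only numpy, scipy, OpenCV 4.12 (cv2) and the standard library are available. Lean on these libraries where they do the work, as an engineer would, in place of code of your own. Each camera call takes 0.05 s, during which the arm holds its last target. There are 200 camera calls.

## Working session

There is one attempt and no reset: what is moved stays moved. The work goes in short steps, Python scripts to look and compute and a tool call to move; the robot and the scene stay as the last step left them, time stands still between calls to the robot, and variables do not carry over. Pictures are saved under pics/ and viewed, at most 10 in all, crops included, and the job is handed in when it is done.

Besides the shell and the picture viewer there is one more tool, called in YAML: its name, and indented under it one key for each argument. move_arm: Moves the arm, as the interface text tells. Shifts and turns lie within -1 to 1; 1 stands for 25 mm of shift or 4 degrees of turn. Its arguments: {"type":"object","properties":{"motion":{"type":"array","items":{"type":"array"}},"grip_force":{"type":"number"}},"required":["motion"]}

```bash
mkdir -p pics; ls; python3 - <<'E'
from workcell import *
import cv2,numpy as np
a=grab_frame("side");b=grab_frame("top")
cv2.imwrite("pics/side0.png",a);cv2.imwrite("pics/top0.png",cv2.resize(b,(800,600),interpolation=cv2.INTER_CUBIC))
for n in("side","top"):
    c=camera_info(n);R=cv2.Rodrigues(np.array(c["rvec"],float))[0];print(n,c,-R.T@np.array(c["tvec"]).ravel())
s=state();print(s["time_s"],s["ee_pos"],s["ee_rot"],s["force"])
E
```

```text
pics
side {'fx': 415.3573758429522, 'fy': 415.3573758429522, 'cx': 255.66541407857224, 'cy': 191.6986631720989, 'rvec': array([ 0.28446625, -2.72036651,  1.33967825]), 'tvec': array([ 488.05538757,  118.44904414, 1270.27800019])} [ 279.23050043 1015.63576318  869.68313732]
top {'fx': 487.9642948382091, 'fy': 487.9642948382091, 'cx': 264.97220268337827, 'cy': 190.05670775427114, 'rvec': array([ 2.13092526, -2.11809532,  0.19476383]), 'tvec': array([7.96179245e-01, 5.04385701e+02, 1.25146118e+03])} [ 266.96697066    1.69086981 1322.60592875]
0.1 [ 216.20563121 -532.32085487  213.19812813] [-1.79908383e+02 -2.26419936e-03  2.21035568e+01] [0.57309741 0.17215494 0.30043161]
```

View pics/top0.png

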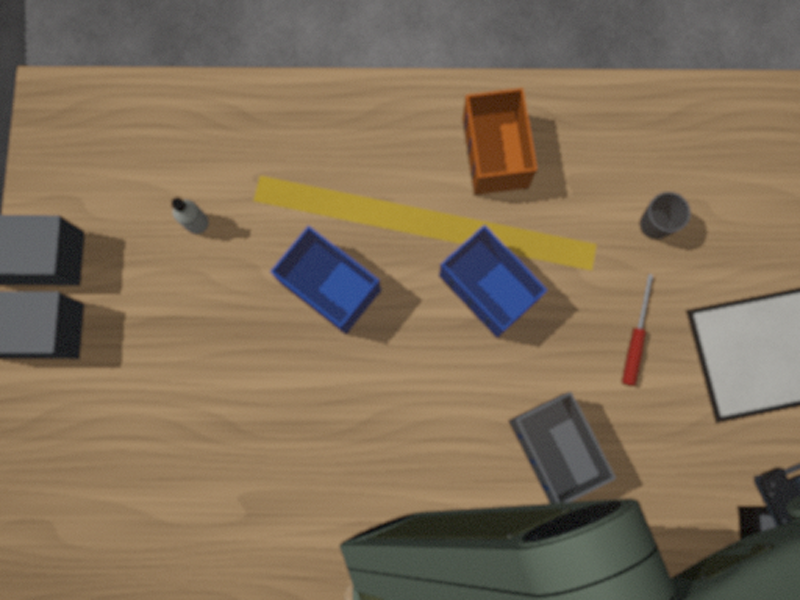

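View pics/side0.png

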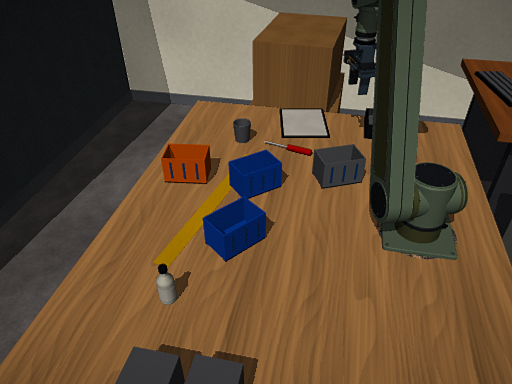

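The top view shows the blue crates at about (327,280) and (492,282) in the enlarged picture. The look-alikes, which I leave alone, are orange (500,140) and grey (562,448). The yellow line runs from (257,190) to (595,255). The side view shows no undersides yet. Next I enlarge the crops to read the corners.

```bash
python3 - <<'E'
from workcell import *
import cv2,numpy as np
b=grab_frame("top");cv2.imwrite("pics/topraw.png",b)
c=cv2.resize(b[50:220,155:385],None,fx=3.4,fy=3.4,interpolation=cv2.INTER_CUBIC)
cv2.imwrite("pics/crop1.png",c);print(c.shape)
E
```

```text
(578, 782, 3)
```

View pics/crop1.png

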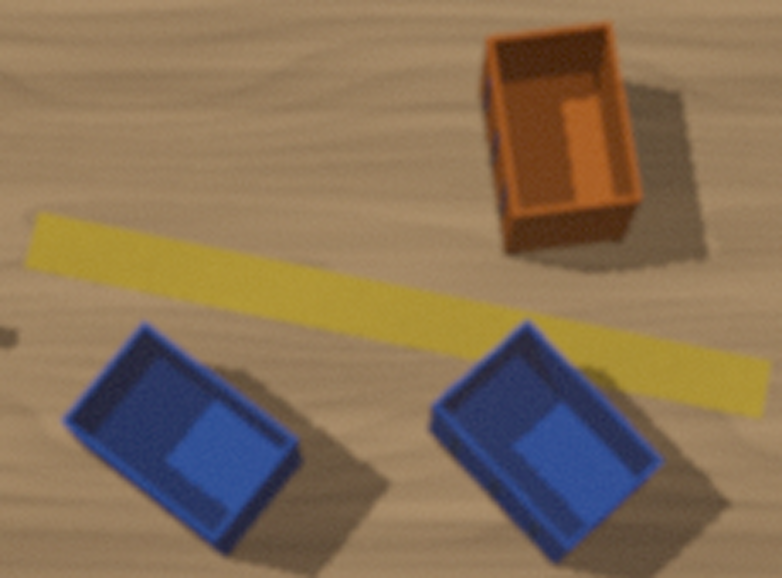

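The crop shows these crate rim corners. Left: (144,324), (299,443), (221,545), (67,418). Right: (528,322), (661,461), (562,553), (433,407). The orange box's foot is at (508,252) and (627,238), and the line's ends are (38,212)/(27,268) and (770,360)/(760,415).

```bash
cat > h.py <<'E'
from workcell import *
import cv2,numpy as np
def ray(n,px):
    c=camera_info(n);R=cv2.Rodrigues(np.array(c["rvec"],float))[0];t=np.array(c["tvec"]).ravel()
    return -R.T@t, R.T@np.array([(px[0]-c["cx"])/c["fx"],(px[1]-c["cy"])/c["fy"],1])
def onz(n,px,z):
    o,d=ray(n,px);return (o+d*(z-o[2])/d[2])[:2]
def crop(p,o=(155,50),s=3.4): return [(p[0]+.5)/s-.5+o[0],(p[1]+.5)/s-.5+o[1]]
E
python3 - <<'E'
from h import *
def P(l,z): return np.array([onz("top",crop(p),z) for p in l])
for n,l in dict(L=[(144,324),(299,443),(221,545),(67,418)],R=[(528,322),(661,461),(562,553),(433,407)]).items():
    q=P(l,100);e=np.roll(q,-1,0)-q
    a=(q[1]-q[0])+(q[2]-q[3]); yaw=np.degrees(np.arctan2(-a[1],-a[0]))-90
    c=q.mean(0);x=np.array([np.cos(np.radians(yaw)),np.sin(np.radians(yaw))]);y=np.array([-x[1],x[0]])
    print(n,q.round(0).tolist(),"len",np.linalg.norm(e,axis=1).round(),"c",c.round(1),"yaw",yaw.round(1))
    f=c+137*x; print(" tip-away far edge",(f+75*y).round(),(f-75*y).round(),"far wall mid",(c+50*x).round(),"near",(c-50*x).round(), "x",x.round(3),"y",y.round(3))
    L=P([(38,212),(27,268),(770,360),(760,415)],0); m=L.mean(0); d=(L[2]+L[3]-L[0]-L[1]);d/=np.linalg.norm(d);nn=np.array([-d[1],d[0]]); 
    print(" line mid",m.round(),"dir",d.round(3),"n",nn.round(3),"dist n",((m-c)@nn).round(1),"along x",((m-c)@nn/(x@nn)).round(1))
print("orange foot",P([(508,252),(627,238)],0).round(),"rim",P([(510,212),(638,198),(608,25),(489,40)],100).round())
print("glue",onz("top",(197/800*512,228/600*384),0))
i=camera_info("wrist");print(i);R=cv2.Rodrigues(np.array(i["rvec"],float))[0];print(-R.T@np.array(i["tvec"]).ravel(),R[2])
E
```

```text
L [[612.0, 181.0], [520.0, 61.0], [443.0, 118.0], [539.0, 237.0]] len [151.  96. 153.  92.] c [528.5 149.1] yaw -38.3
 tip-away far edge [682. 123.] [590.   5.] far wall mid [568. 118.] near [489. 180.] x [ 0.785 -0.62 ] y [0.62  0.785]
 line mid [651. -12.] dir [-0.199 -0.98 ] n [ 0.98  -0.199] dist n 152.3 along x 170.7
R [[616.0, -112.0], [508.0, -211.0], [438.0, -135.0], [549.0, -40.0]] len [146. 103. 146.  99.] c [ 527.7 -124.5] yaw -48.3
 tip-away far edge [ 675. -177.] [ 563. -277.] far wall mid [ 561. -162.] near [494. -87.] x [ 0.666 -0.746] y [0.746 0.666]
 line mid [651. -12.] dir [-0.199 -0.98 ] n [ 0.98  -0.199] dist n 98.8 along x 123.4
orange foot [[ 704. -105.]
 [ 717. -205.]] rim [[ 704.  -99.]
 [ 716. -198.]
 [ 859. -178.]
 [ 846.  -84.]]
glue [636.60254266 394.21929865]
{'fx': 297.3186396354542, 'fy': 297.3186396354542, 'cx': 257.3038640703086, 'cy': 191.97600629880267, 'rvec': array([-2.4050281 ,  1.61968736,  0.23100305]), 'tvec': array([-573.95898757,  -31.02687842,  391.74005563])}
[ 289.16145978 -502.54183436  384.30354236] [-0.25803196 -0.10352339 -0.960574  ]
```

move_arm:
  motion:
    - [70,[0.3,0.92,0],[0,0,0.94]]
    - [70,[0.3,0.92,0],[0,0,0.94]]
    - [70,[0.3,0.92,0],[0,0,0.94]]
    - [70,[0.3,0.92,0],[0,0,0.94]]
    - [70,[0.3,0.92,0],[0,0,0.94]]
    - [70,[0.3,0.92,0],[0,0,0.94]]
    - [70,[0.3,0.92,0],[0,0,0.94]]
    - [70,[0.3,0.92,0],[0,0,0.94]]
    - [70,[0.3,0.92,0],[0,0,0.94]]
    - [70,[0.3,0.92,0],[0,0,0.94]]
    - [70,[0.3,0.92,0],[0,0,0.94]]
    - [70,[0.3,0.92,0],[0,0,0.94]]
    - [70,[0.3,0.92,0],[0,0,0.94]]
    - [70,[0.3,0.92,0],[0,0,0.94]]
    - [70,[0.3,0.92,0],[0,0,0.94]]
    - [70,[0.3,0.92,0],[0,0,0.94]]
    - [70,[0.3,0.92,0],[0,0,0.94]]
    - [70,[0.3,0.92,0],[0,0,0.94]]
    - [70,[0.3,0.92,0],[0,0,0.94]]
    - [70,[0.3,0.92,0],[0,0,0.94]]

```text
time_s: 1.82
ee_pos: [366.3, -71.5, 213.9]
ee_rot: [-180.0, -0.0, 97.5]
force: [0.9, -0.2, 0.7]
gripper_width: 69.8
gripper_force: 0.0
```

move_arm:
  motion:
    - [70,[0.3,0.92,0],[0,0,0.94]]
    - [70,[0.3,0.92,0],[0,0,0.94]]
    - [70,[0.3,0.92,0],[0,0,0.94]]
    - [70,[0.3,0.92,0],[0,0,0.94]]
    - [70,[0.3,0.92,0],[0,0,0.94]]
    - [70,[0.3,0.92,0],[0,0,0.94]]
    - [70,[0.3,0.92,0],[0,0,0.94]]
    - [70,[0.3,0.92,0],[0,0,0.94]]
    - [70,[0.3,0.92,0],[0,0,0.94]]
    - [70,[0.3,0.92,0],[0,0,0.94]]
    - [70,[0.3,0.92,0],[0,0,0.94]]
    - [70,[0.3,0.92,0],[0,0,0.94]]
    - [70,[0,0,0],[0,0,0]]
    - [70,[0,0,0],[0,0,0]]

```text
time_s: 2.98
ee_pos: [456.2, 203.9, 213.4]
ee_rot: [-179.9, -0.0, 142.5]
force: [-0.0, 0.1, 0.7]
gripper_width: 69.6
gripper_force: 0.0
```

move_arm:
  motion:
    - [70,[0,0,-0.97],[0,0,0]]
    - [70,[0,0,-0.97],[0,0,0]]
    - [70,[0,0,-0.97],[0,0,0]]
    - [70,[0,0,-0.97],[0,0,0]]
    - [70,[0,0,-0.97],[0,0,-0.2]]
    - [70,[0.157,-0.124,0],[0,0,0]]
    - [70,[0.157,-0.124,0],[0,0,0]]
    - [70,[0.157,-0.124,0],[0,0,0]]
    - [70,[0.157,-0.124,0],[0,0,0]]
    - [70,[0,0,0],[0,0,0]]

```text
time_s: 3.82
ee_pos: [473.9, 190.6, 94.3]
ee_rot: [179.8, 0.1, 141.6]
force: [0.6, 0.2, 0.3]
gripper_width: 70.0
gripper_force: 0.0
```

move_arm:
  motion:
    - [70,[0.08,-0.06,0],[0,0,0]]
    - [70,[0.08,-0.06,0],[0,0,0]]
    - [70,[0,0,0],[0,0,0]]

```text
time_s: 4.07
ee_pos: [475.6, 189.1, 93.9]
ee_rot: [179.9, -0.1, 141.6]
force: [-4.3, 5.1, 4.4]
gripper_width: 69.4
gripper_force: 3.0
```

move_arm:
  motion:
    - [70,[0.27,-0.213,0.336],[0,0,0]]
    - [70,[0.289,-0.228,0.3],[0,0,0]]
    - [70,[0.311,-0.246,0.272],[0,0,0]]
    - [70,[0.33,-0.26,0.232],[0,0,0]]
    - [70,[0.342,-0.27,0.2],[0,0,0]]
    - [70,[0.355,-0.28,0.156],[0,0,0]]
    - [70,[0.364,-0.288,0.12],[0,0,0]]
    - [70,[0.371,-0.293,0.076],[0,0,0]]
    - [70,[0.377,-0.298,0.036],[0,0,0]]
    - [70,[0,0,0],[0,0,0]]

```text
time_s: 4.9
ee_pos: [554.3, 126.6, 136.2]
ee_rot: [179.9, 0.2, 141.5]
force: [-1.1, 0.7, 4.6]
gripper_width: 70.1
gripper_force: 2.4
```

```bash
python3 - <<'E'
from h import *
a=grab_frame("side");cv2.imwrite("pics/s1.png",cv2.resize(a[120:300,140:340],None,fx=3.3,fy=3.3,interpolation=cv2.INTER_CUBIC))
E
```

```text
(no output)
```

View pics/s1.png

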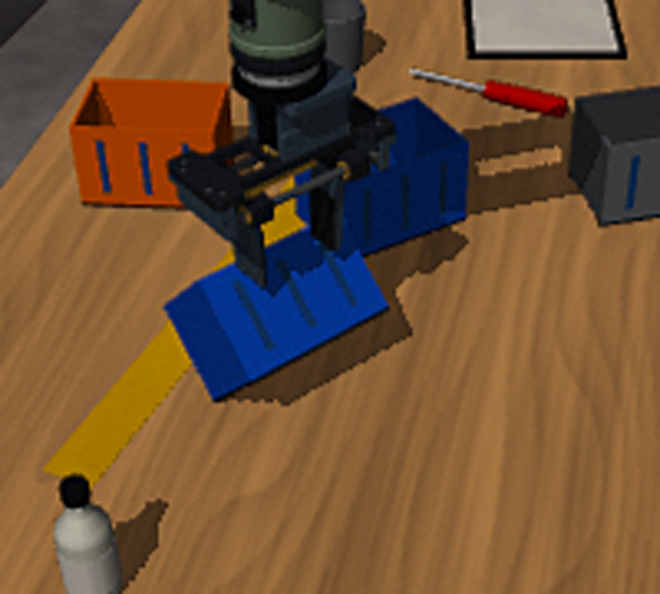

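The left crate stands at about 45°, held by both fingertips at the rim, with its near bottom edge around (300,350). I carry on to about 62° and hold.

move_arm:
  motion:
    - [70,[0.374,-0.295,-0.008],[0,0,0]]
    - [70,[0.374,-0.295,-0.048],[0,0,0]]
    - [70,[0.25,-0.197,-0.055],[0,0,0]]
    - [70,[0.125,-0.1,-0.03],[0,0,0]]
    - [70,[0,0,0],[0,0,0]]
    - [70,[0,0,0],[0,0,0]]

```text
time_s: 5.45
ee_pos: [579.6, 106.3, 132.2]
ee_rot: [180.0, -0.0, 141.6]
force: [0.0, 0.2, 3.0]
gripper_width: 69.8
gripper_force: 1.4
```

```bash
python3 - <<'E'
from h import *
a=grab_frame("side");cv2.imwrite("pics/s2.png",cv2.resize(a[140:280,180:320],None,fx=4,fy=4,interpolation=cv2.INTER_CUBIC))
h=cv2.cvtColor(a,cv2.COLOR_BGR2HSV);m=cv2.inRange(h,(45,90,50),(85,255,255));n=cv2.connectedComponentsWithStats(m);print(n[2][1:],n[3][1:])
E
```

```text
[[220 218  18  12  74]] [[228.22972973 223.62162162]]
```

View pics/s2.png

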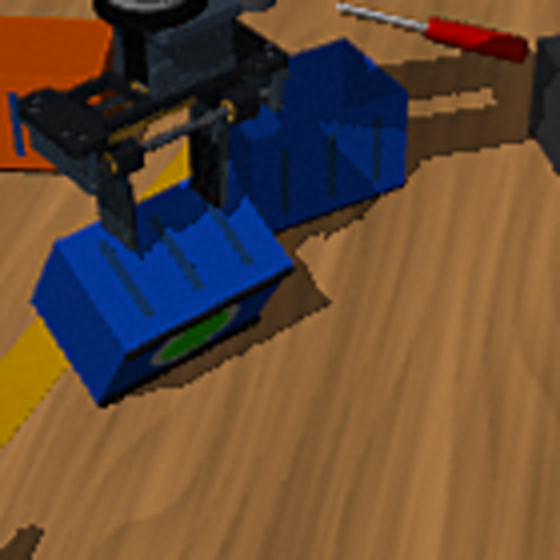

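The left crate's underside carries the green stamp, at crop (197,335). I measure the tip angle from its end face: near-bottom corner at (127,357), pivot at (103,405).

```bash
python3 - <<'E'
from h import *
C=lambda p:crop(p,(180,140),4)
piv=np.r_[onz("side",C((103,405)),0),0];print("pivot corner",piv.round())
x=np.array([np.cos(np.radians(-38.3)),np.sin(np.radians(-38.3)),0]);y=np.array([-x[1],x[0],0])
for p in [(127,357),(35,300),(60,240)]:
    o,d=ray("side",C(p)); t=((piv-o)@y)/(d@y); q=o+t*d-piv; print((q@x).round(1),q[2].round(1),np.degrees(np.arctan2(q[2],-(q@x))).round(1),np.linalg.norm(q).round(1))
print(state()["time_s"])
E
```

```text
pivot corner [615. 175.   0.]
-40.4 77.0 62.3 87.0
85.1 46.9 151.1 97.1
35.4 135.6 104.6 140.2
5.5
```

The angle is about 61° and the pivot hasn't slid. I hold, then lower it back along the arc.

move_arm:
  motion:
    - [70,[0,0,0],[0,0,0]]
    - [70,[0,0,0],[0,0,0]]
    - [70,[0,0,0],[0,0,0]]
    - [70,[0,0,0],[0,0,0]]
    - [70,[0,0,0],[0,0,0]]
    - [70,[0,0,0],[0,0,0]]
    - [70,[0,0,0],[0,0,0]]
    - [70,[-0.125,0.1,0.03],[0,0,0]]
    - [70,[-0.25,0.197,0.055],[0,0,0]]
    - [70,[-0.374,0.295,0.048],[0,0,0]]
    - [70,[-0.374,0.295,0.008],[0,0,0]]
    - [70,[-0.377,0.298,-0.036],[0,0,0]]
    - [70,[-0.371,0.293,-0.076],[0,0,0]]
    - [70,[-0.364,0.288,-0.12],[0,0,0]]
    - [70,[-0.355,0.28,-0.156],[0,0,0]]
    - [70,[-0.342,0.27,-0.2],[0,0,0]]
    - [70,[-0.33,0.26,-0.232],[0,0,0]]
    - [70,[-0.311,0.246,-0.272],[0,0,0]]
    - [70,[-0.289,0.228,-0.3],[0,0,0]]
    - [70,[-0.27,0.213,-0.336],[0,0,0]]

```text
time_s: 7.17
ee_pos: [474.7, 188.7, 91.8]
ee_rot: [-180.0, -0.1, 141.6]
force: [-0.5, -0.6, -1.3]
gripper_width: 70.0
gripper_force: 0.0
```

move_arm:
  motion:
    - [70,[-0.3,0.24,0],[0,0,0]]
    - [70,[-0.3,0.24,0],[0,0,0]]
    - [70,[-0.3,0.24,0],[0,0,0]]
    - [70,[0,0,0.9],[0,0,0]]
    - [70,[0,0,0.9],[0,0,0]]
    - [70,[0,0,0.9],[0,0,0]]
    - [70,[0,0,0.9],[0,0,0]]
    - [70,[0,0,0.9],[0,0,0]]
    - [70,[0,0,0],[0,0,0]]

```text
time_s: 7.92
ee_pos: [456.4, 207.0, 210.3]
ee_rot: [179.5, 0.3, 141.6]
force: [0.2, 0.6, -0.6]
gripper_width: 70.0
gripper_force: 0.0
```

move_arm:
  motion:
    - [70,[0.032,-0.877,0],[0,0,-0.207]]
    - [70,[0.032,-0.877,0],[0,0,-0.207]]
    - [70,[0.032,-0.877,0],[0,0,-0.207]]
    - [70,[0.032,-0.877,0],[0,0,-0.207]]
    - [70,[0.032,-0.877,0],[0,0,-0.207]]
    - [70,[0.032,-0.877,0],[0,0,-0.207]]
    - [70,[0.032,-0.877,0],[0,0,-0.207]]
    - [70,[0.032,-0.877,0],[0,0,-0.207]]
    - [70,[0.032,-0.877,0],[0,0,-0.207]]
    - [70,[0.032,-0.877,0],[0,0,-0.207]]
    - [70,[0.032,-0.877,0],[0,0,-0.207]]
    - [70,[0.032,-0.877,0],[0,0,-0.207]]
    - [70,[0,0,0],[0,0,0]]
    - [70,[0,0,0],[0,0,0]]

```text
time_s: 9.08
ee_pos: [463.0, -57.9, 204.9]
ee_rot: [-180.0, -0.0, 131.6]
force: [0.7, -0.1, -0.4]
gripper_width: 69.9
gripper_force: 0.0
```

move_arm:
  motion:
    - [70,[0,0,-0.93],[0,0,0]]
    - [70,[0,0,-0.93],[0,0,0]]
    - [70,[0,0,-0.93],[0,0,0]]
    - [70,[0,0,-0.93],[0,0,0]]
    - [70,[0,0,-0.93],[0,0,0]]
    - [70,[0.133,-0.149,0],[0,0,0]]
    - [70,[0.133,-0.149,0],[0,0,0]]
    - [70,[0.133,-0.149,0],[0,0,0]]
    - [70,[0.133,-0.149,0],[0,0,0]]
    - [70,[0,0,0],[0,0,0]]

```text
time_s: 9.92
ee_pos: [478.6, -73.0, 90.5]
ee_rot: [179.9, 0.2, 131.7]
force: [-0.1, -0.6, 0.2]
gripper_width: 70.1
gripper_force: 0.0
```

move_arm:
  motion:
    - [70,[0.067,-0.075,0.1],[0,0,0]]
    - [70,[0.067,-0.075,0],[0,0,0]]
    - [70,[0,0,0],[0,0,0]]

```text
time_s: 10.17
ee_pos: [480.6, -76.3, 92.1]
ee_rot: [179.9, 0.1, 131.7]
force: [0.0, 0.4, -0.8]
gripper_width: 70.1
gripper_force: 0.0
```

move_arm:
  motion:
    - [70,[0.067,-0.075,0],[0,0,0]]
    - [70,[0,0,0],[0,0,0]]

```text
time_s: 10.33
ee_pos: [481.1, -77.5, 91.6]
ee_rot: [-180.0, -0.1, 131.7]
force: [-0.6, 1.5, 1.2]
gripper_width: 70.0
gripper_force: 1.1
```

move_arm:
  motion:
    - [70,[0.255,-0.287,0.336],[0,0,0]]
    - [70,[0.245,-0.275,0.3],[0,0,0]]
    - [70,[0.264,-0.295,0.272],[0,0,0]]
    - [70,[0.28,-0.313,0.232],[0,0,0]]
    - [70,[0.29,-0.325,0.2],[0,0,0]]
    - [70,[0.301,-0.337,0.156],[0,0,0]]
    - [70,[0.309,-0.346,0.12],[0,0,0]]
    - [70,[0.314,-0.352,0.076],[0,0,0]]
    - [70,[0.32,-0.358,0.036],[0,0,0]]
    - [70,[0.317,-0.355,-0.008],[0,0,0]]
    - [70,[0.317,-0.355,-0.048],[0,0,0]]
    - [70,[0.21,-0.237,-0.055],[0,0,0]]
    - [70,[0.08,-0.09,-0.02],[0,0,0]]
    - [70,[0,0,0],[0,0,0]]
    - [70,[0,0,0],[0,0,0]]

```text
time_s: 11.58
ee_pos: [569.1, -175.9, 131.3]
ee_rot: [180.0, -0.0, 131.7]
force: [0.5, 2.0, 2.9]
gripper_width: 70.2
gripper_force: 1.3
```

```bash
python3 - <<'E'
from h import *
a=grab_frame("side");cv2.imwrite("pics/s3.png",cv2.resize(a[100:240,180:320],None,fx=4,fy=4,interpolation=cv2.INTER_CUBIC))
h=cv2.cvtColor(a,cv2.COLOR_BGR2HSV);m=cv2.inRange(h,(45,90,50),(85,255,255));print(cv2.countNonZero(m))
E
```

```text
0
```

View pics/s3.png

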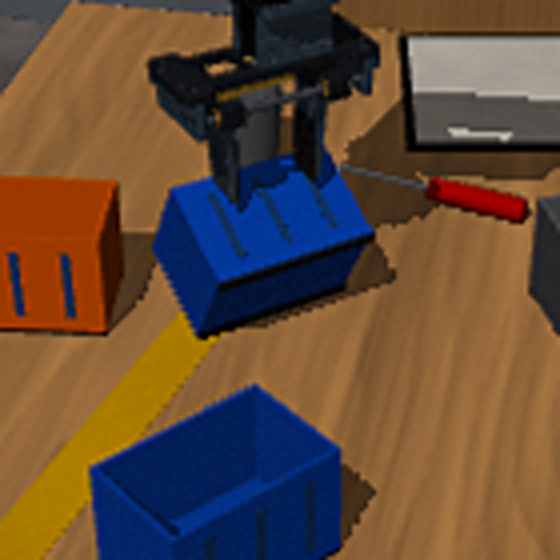

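The right crate's underside is plain blue and fully visible around (290,290). Its end-face corners are the pivot (200,335), near-bottom (217,282), far-top (155,243) and near-top (175,188). I check the angle.

```bash
python3 - <<'E'
from h import *
C=lambda p:crop(p,(180,100),4)
piv=np.r_[onz("side",C((200,335)),0),0];print("pivot corner",piv.round())
x=np.array([np.cos(np.radians(-48.3)),np.sin(np.radians(-48.3)),0]);y=np.array([-x[1],x[0],0])
for p in [(217,282),(155,243),(175,188)]:
    o,d=ray("side",C(p)); t=((piv-o)@y)/(d@y); q=o+t*d-piv; print((q@x).round(1),q[2].round(1),np.degrees(np.arctan2(q[2],-(q@x))).round(1),np.linalg.norm(q).round(1))
E
```

```text
pivot corner [ 618. -119.    0.]
-38.9 79.9 64.1 88.9
85.2 48.4 150.4 98.0
34.7 132.7 104.6 137.2
```

move_arm:
  motion:
    - [70,[0,0,0],[0,0,0]]
    - [70,[0,0,0],[0,0,0]]
    - [70,[0,0,0],[0,0,0]]
    - [70,[0,0,0],[0,0,0]]
    - [70,[0,0,0],[0,0,0]]
    - [70,[0,0,0],[0,0,0]]
    - [70,[0,0,0],[0,0,0]]
    - [70,[-0.08,0.09,0.02],[0,0,0]]
    - [70,[-0.21,0.237,0.055],[0,0,0]]
    - [70,[-0.317,0.355,0.048],[0,0,0]]
    - [70,[-0.317,0.355,0.008],[0,0,0]]
    - [70,[-0.32,0.358,-0.036],[0,0,0]]
    - [70,[-0.314,0.352,-0.076],[0,0,0]]
    - [70,[-0.309,0.346,-0.12],[0,0,0]]
    - [70,[-0.301,0.337,-0.156],[0,0,0]]
    - [70,[-0.29,0.325,-0.2],[0,0,0]]
    - [70,[-0.28,0.313,-0.232],[0,0,0]]
    - [70,[-0.264,0.295,-0.272],[0,0,0]]
    - [70,[-0.245,0.275,-0.3],[0,0,0]]
    - [70,[-0.255,0.287,-0.336],[0,0,0]]

```text
time_s: 13.3
ee_pos: [478.6, -76.3, 90.4]
ee_rot: [-179.9, -0.2, 131.7]
force: [-0.9, -0.8, 0.4]
gripper_width: 69.7
gripper_force: 0.0
```

move_arm:
  motion:
    - [70,[-0.26,0.29,0],[0,0,0]]
    - [70,[-0.26,0.29,0],[0,0,0]]
    - [70,[-0.26,0.29,0],[0,0,0]]
    - [70,[0,0,0.9],[0,0,0]]
    - [70,[0,0,0.9],[0,0,0]]
    - [70,[0,0,0.9],[0,0,0]]
    - [70,[0,0,0.9],[0,0,0]]
    - [70,[0,0,0.9],[0,0,0]]
    - [70,[0,0,0],[0,0,0]]

```text
time_s: 14.05
ee_pos: [464.6, -56.1, 209.0]
ee_rot: [179.6, 0.5, 131.7]
force: [0.8, -0.9, 0.5]
gripper_width: 69.9
gripper_force: 0.0
```

move_arm:
  motion:
    - [90,[-0.029,0.877,0],[0,0,0.207]]
    - [90,[-0.029,0.877,0],[0,0,0.207]]
    - [90,[-0.029,0.877,0],[0,0,0.207]]
    - [90,[-0.029,0.877,0],[0,0,0.207]]
    - [90,[-0.029,0.877,0],[0,0,0.207]]
    - [90,[-0.029,0.877,0],[0,0,0.207]]
    - [90,[-0.029,0.877,0],[0,0,0.207]]
    - [90,[-0.029,0.877,0],[0,0,0.207]]
    - [90,[-0.029,0.877,0],[0,0,0.207]]
    - [90,[-0.029,0.877,0],[0,0,0.207]]
    - [90,[-0.029,0.877,0],[0,0,0.207]]
    - [90,[-0.029,0.877,0],[0,0,0.207]]
    - [90,[0,0,0],[-0.62,-0.785,0]]
    - [90,[0,0,0],[0,0,0]]

```text
time_s: 15.22
ee_pos: [451.6, 208.5, 203.5]
ee_rot: [-180.0, 4.0, 141.8]
force: [-0.7, -1.1, -1.1]
gripper_width: 90.0
gripper_force: 0.0
```

```bash
python3 - <<'E'
from h import *
b=grab_frame("top");cv2.imwrite("pics/top2.png",cv2.resize(b[50:220,155:385],None,fx=3.4,fy=3.4,interpolation=cv2.INTER_CUBIC))
s=state();print(s["ee_pos"],s["ee_rot"])
E
```

```text
[451.84603358 207.87375185 203.61954467] [-179.9561652     3.94927911  141.8079224 ]
```

View pics/top2.png

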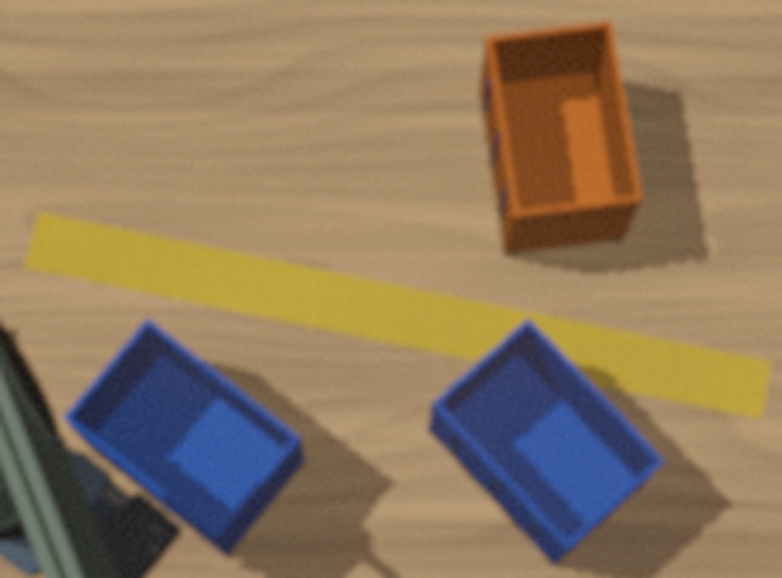

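Both crates are standing where they were; the left one's corners, now at (148,321), (302,440) and (70,416), have moved about 3 mm. I push the left one.

move_arm:
  motion:
    - [90,[0,0,-0.89],[0,0,0]]
    - [90,[0,0,-0.89],[0,0,0]]
    - [90,[0,0,-0.89],[0,0,0]]
    - [90,[0,0,-0.89],[0,0,0]]
    - [90,[0,0,-0.89],[0,0,0]]
    - [90,[0,0,-0.89],[0,0,0]]
    - [90,[0,0,-0.89],[0,0,0]]
    - [90,[0,0,-0.89],[0,0,0]]
    - [90,[0,0,0],[0,0,0]]
    - [90,[0.251,-0.198,0],[0,0,0]]
    - [90,[0.251,-0.198,0],[0,0,0]]
    - [90,[0.251,-0.198,0],[0,0,0]]
    - [90,[0.15,-0.12,0],[0,0,0]]
    - [90,[0.15,-0.12,0],[0,0,0]]
    - [90,[0.15,-0.12,0],[0,0,0]]
    - [90,[0.2,-0.158,0],[0,0,0]]
    - [90,[0.251,-0.198,0],[0,0,0]]
    - [90,[0.251,-0.198,0],[0,0,0]]

```text
time_s: 16.77
ee_pos: [499.7, 170.1, 27.2]
ee_rot: [180.0, 3.8, 141.5]
force: [-8.1, 6.2, 7.2]
gripper_width: 90.0
gripper_force: 5.0
```

move_arm:
  motion:
    - [90,[0.251,-0.198,0],[0,0,0]]
    - [90,[0.251,-0.198,0],[0,0,0]]
    - [90,[0.251,-0.198,0],[0,0,0]]
    - [90,[0.251,-0.198,0],[0,0,0]]
    - [90,[0.251,-0.198,0],[0,0,0]]
    - [90,[0.251,-0.198,0],[0,0,0]]
    - [90,[0.251,-0.198,0],[0,0,0]]
    - [90,[0.251,-0.198,0],[0,0,0]]
    - [90,[0.251,-0.198,0],[0,0,0]]
    - [90,[0.251,-0.198,0],[0,0,0]]
    - [90,[0.251,-0.198,0],[0,0,0]]
    - [90,[0.251,-0.198,0],[0,0,0]]
    - [90,[0.251,-0.198,0],[0,0,0]]
    - [90,[0.251,-0.198,0],[0,0,0]]
    - [90,[0,0,0],[0,0,0]]

```text
time_s: 18.02
ee_pos: [588.8, 99.8, 27.1]
ee_rot: [180.0, 3.9, 141.5]
force: [-2.8, 1.8, 2.0]
gripper_width: 89.9
gripper_force: 1.6
```

```bash
python3 - <<'E'
from h import *
b=grab_frame("top");cv2.imwrite("pics/top3.png",cv2.resize(b[50:220,155:385],None,fx=3.4,fy=3.4,interpolation=cv2.INTER_CUBIC))
E
```

View pics/top3.png

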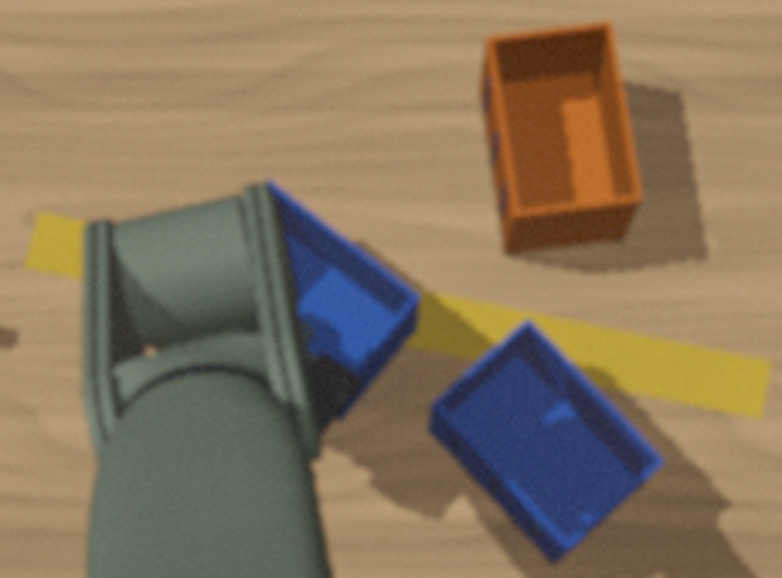

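The pushed crate's far rim corners are at (268,183) and (419,297). I check the remaining distance.

```bash
python3 - <<'E'
from h import *
A,B=[onz("top",crop(p),100) for p in [(268,183),(419,297)]]
y=(A-B);l=np.linalg.norm(y);y/=l;x=np.array([y[1],-y[0]]);c=(A+B)/2-50*x;c2=B+75*y-50*x
n=np.array([.98,-.199]);m=np.array([651,-12])
for q in(c,c2):print(l,q,np.degrees(np.arctan2(x[1],x[0])),(m-q)@n/(x@n))
E
```

```text
148.38316366240025 [641.0399429   60.28966684] -37.85166954736318 26.951619215111656
148.38316366240025 [641.53600395  60.92799541] -37.85166954736318 26.5507883766286
```

move_arm:
  motion:
    - [90,[0.21,-0.167,0],[0,0,0]]
    - [90,[0.21,-0.167,0],[0,0,0]]
    - [90,[0.21,-0.167,0],[0,0,0]]
    - [90,[0.21,-0.167,0],[0,0,0]]
    - [90,[0,0,0],[0,0,0]]
    - [90,[0,0,0],[0,0,0]]

```text
time_s: 18.57
ee_pos: [609.4, 83.4, 26.4]
ee_rot: [180.0, 4.0, 141.6]
force: [-2.9, 1.3, 3.3]
gripper_width: 90.1
gripper_force: 1.9
```

move_arm:
  motion:
    - [90,[-0.3,0.24,0],[0,0,0]]
    - [90,[-0.5,0.4,0],[0,0,0]]
    - [90,[-0.5,0.4,0],[0,0,0]]
    - [90,[-0.5,0.4,0],[0,0,0]]
    - [90,[0,0,0.9],[0,0,0]]
    - [90,[0,0,0.9],[0,0,0]]
    - [90,[0,0,0.9],[0,0,0]]
    - [90,[0,0,0.9],[0,0,0]]
    - [90,[0,0,0.9],[0,0,0]]
    - [90,[0,0,0.9],[0,0,0]]
    - [90,[0,0,0.9],[0,0,0]]
    - [90,[-0.8,0,0],[0,0,0]]
    - [90,[-0.8,0,0],[0,0,0]]
    - [90,[-0.8,0,0],[0,0,0]]
    - [90,[-0.8,0,0],[0,0,0]]
    - [90,[-0.8,0,0],[0,0,0]]
    - [90,[0,0,0],[0,0,0]]

```text
time_s: 19.98
ee_pos: [460.4, 119.5, 183.2]
ee_rot: [-179.9, 3.9, 141.7]
force: [-0.7, -0.0, -0.4]
gripper_width: 90.0
gripper_force: 0.0
```

```bash
python3 - <<'E'
from h import *
b=grab_frame("top");cv2.imwrite("pics/top4.png",cv2.resize(b[50:220,155:385],None,fx=3.4,fy=3.4,interpolation=cv2.INTER_CUBIC))
E
```

```text
(no output)
```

View pics/top4.png

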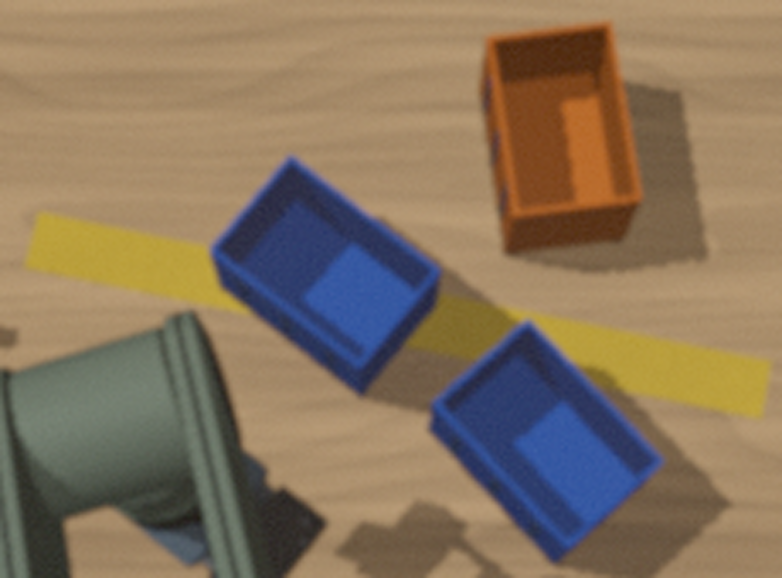

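The stamped crate stands flat across the line, with rim corners at (292,158), (439,270), (362,375) and (213,252). The right crate is unmoved. I check the centre and then hand in.

```bash
python3 - <<'E'
from h import *
q=np.array([onz("top",crop(p),100) for p in [(292,158),(439,270),(362,375),(213,252)]])
c=q.mean(0);d=(np.array([651,-12])-c)@np.array([.98,-.199]);print(c,d)
if abs(d)<8: print(job_done())
E
```

```text
[661.62837793  42.31604462] 0.3930825078539678
the job is handed in; nothing more can be done
None
```

The job is handed in: I tipped the left crate, then the right, each to about 61° for over half a second. The left crate had the green stamp and now stands with its middle within about 1 mm of the dispatch line's centre, and the right crate shows no measurable movement.

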